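Clip a chasing punch into its rack and slide its tip into the guard

ROBOT

A 6-joint arm with a two-finger parallel gripper is mounted at the origin on the work surface. World frame = base frame: x ahead of the robot, y to its left, z up, the work surface at z = 0. Lengths are in mm, angles in rad, forces in N, time in s.
With the tool pointing down it reaches from about 225 to 875 mm from the base axis. Payload 3.4 kg.
Tool frame: the origin (TCP) lies on the mounting face of the last link; the fingertips stand 173 mm ahead of it and the grasp point (between the pads) lies manip.pinch_z ahead of it (manip.pinch_z is the distance from the TCP to the grasp point, in mm); z points along the fingers, y is the direction in which the jaws open and shut (so a half turn about z gives the same grasp; the last joint's range is limited). The gripper opens to 85 mm and grips with 20 to 120 N. Pads are 22 mm wide; open, the fingers measure 114 mm over their backs; the gripper's body (76 mm by 85 mm) begins 54 mm behind the grasp point. The pads swing forward as they close: fully open they stand 13 mm farther back than shut.
Start: joints at [-1.232, 0.276, 1.505, -0, 1.361, -0.121], TCP at [255.166, -515.301, 404.728] pointing down, gripper open.
Joint ranges: [-2.89, 2.89], [-0.75, 2.08], [0.22, 2.7], [-1.18, 4.32], [0.11, 2.71], [-2.7, 2.7]. Speed limits (rad/s): [2.57, 2.57, 3.14, 3.14, 3.14, 3.14].

INTERFACE

Orientations are given as a unit quaternion [w, x, y, z].
In Python, from cell import manip gives the robot as it stands. The module is installed in compiled form; this text tells all that it offers.
- The arm moves only by the shell command python3 -m creep 'ROWS' [OPENING]. ROWS is a JSON object of lists of equal length, an entry for each row: "linear": the shift along the tool's x, y, z in cm, a list of three; "dr": the turn, a rotation vector about the tool's x, y, z in degrees, a list of three. In form: {"linear": [[dx, dy, dz], ...], "dr": [[rx, ry, rz], ...]}. A call has 1 to 10 rows; each row is the pose to reach, as a shift and turn from the pose measured when the call began, along the tool's axes at that moment; what a row does not reach only later rows make up. A row lasts 1/10 s, in which the tool goes at most 50 mm and 8.59 degrees, less where a joint would pass 70% of its speed; a pose out of reach is approached as far as the arm can. A call with a gripper value outside its range is refused whole. OPENING is the gripper's target within -1 to 1 (shut at 1, half-way at 0, fully open at -1), set as the call begins (- or left out, the last holds). The fingers move at their own pace and stop on an object; the grip force is fixed at half the most. Time passes only in rows, so rows that repeat a pose let the fingers close. It gives the time, the measured TCP pose, the force and the opening at its end, in the units of the state.
- manip.get_state(): the state, without advancing time (a new reading comes with each control period).
- manip.grab_frame(name): name is "scene" or "top" or "wrist"; returns (picture, depth): 384x512x3 uint8, red, green, blue; 384x512 float32, mm along the optical axis (not along the pixel's ray), 0 where there is no reading.
- manip.get_calibration(name): a dict with "fovy" (degrees; the focal length in pixels is half the picture's height over the tangent of half this angle, whatever the lens; pixels are square), "cx", "cy" (the principal point, pixels), "origin" and "orientation" of the camera in the world. Camera axes: x right, y up, looking along -z (the intrinsics and any distortion apply to the point x, -y, -z); pixel columns grow to the right and rows downward; lengths in mm; the calibration is good to about 2 mm. A picture is of the moment at which its call begins: read the wrist's pose just before it. get_calibration takes no time and is no camera call; for the wrist camera it gives the pose at the moment of the call.
- manip.close_job(): hands the job in, once; it reports no verdict.
Trained networks look in the newest picture that a camera, given by its name, has taken for a name from the list of things; names that differ only in an ending like _2 or _b are one class to them, and where a whole thing is asked for, a point or a joint stands for the part that bears it (a point fixed in the world has none). Each returns a list of dicts, best first, with "conf" (0 to 1); they miss things now and then, are a little off and sometimes report something else, mostly with a low value. They report only what shows in the picture. A call takes as long as a camera call. They do not tell look-alikes from the thing itself.
- manip.find_in(camera, label): "pixel" ([column, row] in pixels, amid what is visible of it).
- manip.trace(camera, label): "mask" (384x512 bool, what is visible of it) and "pixel" ([column, row] in pixels, amid what is visible of it).
- manip.spot_point(camera, label): "pixel" ([column, row] in pixels: a listed point, or the origin of a listed thing).
The state is a dict: "t": time; "joint_pos": joint angles; "dq": joint speeds; "effort": joint torques, N m; "position": TCP position; "eef_rot": TCP orientation; "wrist_force": force on the tool from outside, world axes, zero at the start; "torque": the same for the moment, N m; "grip_width": finger opening in mm.
Only numpy, scipy, OpenCV 4.12 (cv2) and the standard library are available. Lean on these libraries where they do the work, as an engineer would, in place of code of your own. Each camera call takes 0.05 s, during which the arm holds its last target.

TASK

Put the steel chasing punch away: lift it off the notched tool rest and press it down into both pairs of spring fingers on the clip rack, with its thin tip pointing at the tip guard but still outside it, until the fingers snap around the shank and it lies on both posts. Then slide it lengthwise in the clips until its tip has come up firmly against the hidden stop inside the guard, and let go of it there. Be gentle: press on the rack with no more than 30 N and on the stop with no more than 15 N, and leave the brass pot, the cup and the hammer where they are.

Things in the scene. Friction and masses are not known exactly. Their poses are not given: they have to be found in the camera images.
- grip (a point): The chasing punch, a round steel bar 223 mm long, 0.2 to 0.45 kg. Point on its axis, 105 mm from the blunt end, 118 mm from the tip. x runs along the bar to the thin tip. Diameter 16 mm from the blunt end to 71 mm ahead of this point, then an 8 mm taper, then a 10 mm tip. At the start it lies level in the rest, axis 50 mm above the table, tip away from the robot.
- tip (a point): The end of the punch's thin tip, on its axis, 118 mm ahead of grip.
- punch: The same punch; origin and axes as for grip.
- rest: Fixed wooden tool rest, base 170 x 70 x 18 mm, origin under its centre, x along the punch. Two open V notches 120 mm apart carry the punch; between them is 106 mm of free length for fingers, down to the base.
- rack: Fixed clip rack: dark wooden board 80 mm wide, x from -85 to 150 mm, top 20 mm above the table. Origin on the underside, straight below seat; x runs along the clips to the tip guard, which points away from the robot. It carries two clips, each 12 mm long in x, centred at x = -56 and 38 mm, with 82 mm of free length between them for fingers, down to the board.
- clip_back (a point): Middle of the clip farther from the guard (the other is alike), at the seated bar's axis. A post with a flat top 42 mm above the table stands between two upright sprung fingers that hinge outward, their lips 11 mm apart, 57 mm above the table, flaring to a 35 mm mouth at 67 mm.
- clip_front (a point): Middle of the clip nearer the guard, at the seated bar's axis. Pushing the 16 mm bar through both clips takes 8 to 18 N in all, from about 14 mm to 5 mm above its seat; then the lips snap over it and the force drops. Press on until it lies on both posts, where the force rises steeply again.
- seat (a point): Point on the axis of a seated bar, 50 mm above the table; axes as for rack. A seated bar lies along the x axis of this frame. When pressing the bar down, grip should be 23 to 29 mm behind this point (x = -23 to -29 mm): then the tip is clear of the guard and the full shank is in both clips.
- guard: Metal tip guard, a 36 mm wide block on the rack, x = 96 to 142 mm, top 74 mm above the table; origin and axes of rack. A 16 mm square bore on the seated bar's axis opens in its face at x = 96 mm. A rigid stop hidden inside meets the tip 12 to 30 mm in, differently each time: find it by feel. Sliding along the clips drags with 1 to 6 N before that.
- pot: Brass pot, 92 mm in diameter, 92 mm high, standing on the bench; a bystander. Origin under its centre.
- cup: Small brass cup, 56 mm in diameter, 45 mm high; a bystander. Origin under its centre.
- hammer: Hammer, 200 mm long, lying on the bench between the rest and the rack, head away from the robot; a bystander. Its origin is on its underside.
Mind the look-alikes: they are no part of the job. Of the things shaped like the punch, the bare steel one is meant.

How it is judged:
By the outcome, as a careful person would: the job done as asked, in the order asked, and still so for the second after the job is handed in, with the robot touching nothing.
It also fails if it takes over 67 s, if anything falls off the work surface, if the arm or the gripper's body presses on something with over 40 N, if the wrist force passes 120 N, or if a joint passes its speed limit or range.

## Working session

There is one attempt and no reset: what is moved stays moved. The work goes in short steps, Python scripts to look and compute and a shell command to move; the robot and the scene stay as the last step left them, time stands still between calls to the robot, and variables do not carry over. Pictures are saved under pics/ and viewed, and the job is handed in when it is done.

```bash
mkdir -p pics; cat > h.py <<'E'
import numpy as np, cv2, json
from cell import manip
from scipy.spatial.transform import Rotation as R
def rot(q): return R.from_quat([q[1],q[2],q[3],q[0]]).as_matrix()
def cal(n):
    c=manip.get_calibration(n); f=192/np.tan(np.radians(c['fovy'])/2); return c,f
def pt(c,f,px,d):
    u,v=px; x=(u-c['cx'])/f*d; y=(v-c['cy'])/f*d
    return rot(c['orientation'])@np.array([x,-y,-d])+np.array(c['origin'])
def ray_z(c,f,px,z):
    o=np.array(c['origin']); p=pt(c,f,px,1.0)-o
    return o+p*(z-o[2])/p[2]
def proj(c,f,P):
    q=rot(c['orientation']).T@(np.array(P)-np.array(c['origin']))
    return np.array([c['cx']+f*q[0]/-q[2], c['cy']-f*q[1]/-q[2]])
def save(n,im): cv2.imwrite('pics/'+n,cv2.cvtColor(im,cv2.COLOR_RGB2BGR))
E
python3 - <<'E'
from h import *
print(manip.get_state()); print(manip.pinch_z)
for n in ['scene','top','wrist']:
    print(n,manip.get_calibration(n))
    im,d=manip.grab_frame(n); save(n+'0.png',im); np.savez(n+'0.npz',im=im,d=d)
E
```

```text
{'t': 0.0, 'joint_pos': array([-1.23199271e+00,  2.76584957e-01,  1.50616763e+00, -3.35155797e-05,
        1.36072148e+00, -1.21003096e-01]), 'dq': array([ 0.00030835, -0.00067542,  0.00030833,  0.00209471,  0.00046935,
        0.00185603]), 'effort': array([-1.21856829e-03, -4.16783953e+01, -2.45804536e+01, -3.20523677e-04,
        1.11380493e-02, -1.20558624e-05]), 'position': array([ 255.08086124, -515.06520605,  403.83140502]), 'eef_rot': array([-9.33353400e-04,  9.73687192e-01,  2.27886741e-01, -1.18529872e-04]), 'wrist_force': array([-0.2813583 ,  0.37182868, -0.38609374]), 'torque': array([ 0.00229601, -0.00502152,  0.0338534 ]), 'grip_width': 85.58762067945321}
154.70000000000002
scene {'fovy': 54.3427137224796, 'cx': 254.34267625083027, 'cy': 191.55980711219675, 'origin': array([1232.56948726, -178.38418627,  770.92072544]), 'orientation': array([0.71121748, 0.3021026 , 0.24957524, 0.5836231 ])}
top {'fovy': 42.57670245189693, 'cx': 251.07147601530673, 'cy': 196.1188912314305, 'origin': array([ 421.26031093,  -61.26814747, 1352.01559834]), 'orientation': array([ 0.71199667,  0.026582  , -0.01750316, -0.70146117])}
wrist {'fovy': 70.6638072360508, 'cx': 258.7468196596146, 'cy': 189.54793766349965, 'origin': array([ 325.47224662, -481.51630605,  373.00004753]), 'orientation': array([ 0.83946949, -0.13200804,  0.08256136, -0.52062316])}
```

View pics/top0.png

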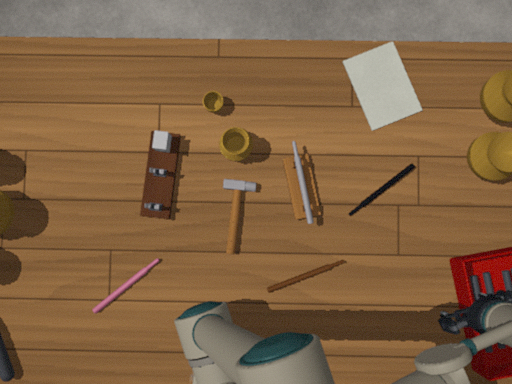

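View pics/scene0.png

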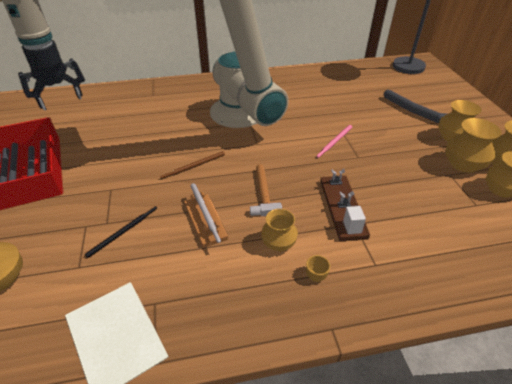

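View pics/wrist0.png

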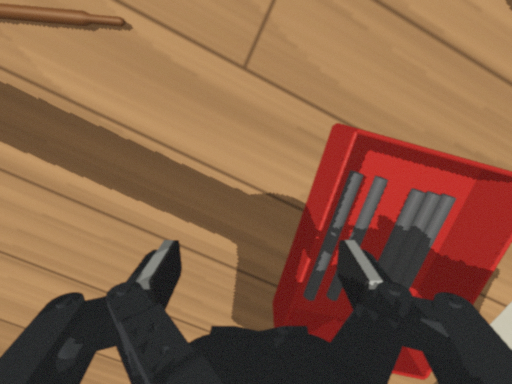

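The top view shows the punch on its rest at about (302,182) and the rack at (160,175), with its guard at (161,141). The pot is at (235,143), the cup at (213,101) and the hammer at (236,215).

Things that could be taken for the punch, by top pixel:
- bare steel bar on the rest (302,182)
- black rod (382,190)
- brown wooden rod (307,276)
- pink rod (126,286)
- bars in the red tray (485,285)

I choose the bare steel bar on the rest. Next come measurements and a close crop.

```bash
python3 - <<'E'
from h import *
for n in ['top','scene']:
    c,f=cal(n); z=np.load(n+'0.npz'); d=z['d']; im=z['im']
    for l,zz in [('grip',50),('tip',50),('seat',50),('clip_back',50),('clip_front',50),('guard',74),('rack',20),('pot',0),('cup',0),('hammer',0)]:
        for r in manip.spot_point(n,l)[:3]:
            u,v=r['pixel']; D=d[int(round(v)),int(round(u))]
            print(n,l,np.round(r['pixel'],1),round(r['conf'],2),'ray',ray_z(c,f,(u,v),zz).round(1),'dep',pt(c,f,(u,v),D).round(1))
z=np.load('top0.npz'); im=z['im']
save('crop_punch.png',cv2.resize(im[120:240,260:360],None,fx=5,fy=5,interpolation=cv2.INTER_CUBIC))
save('crop_rack.png',cv2.resize(im[120:230,120:260],None,fx=5,fy=5,interpolation=cv2.INTER_CUBIC))
print(manip.get_state()['t'])
E
```

```text
top grip [380.4 188.8] 0.92 ray [ 526.8 -385.2   50. ] dep [ 529.5 -393.7   16.1]
top grip [123.9 285.3] 0.81 ray [262.9 286.5  50. ] dep [259.1 294.9  18.7]
top grip [301.2 185.5] 0.74 ray [ 532.5 -176.2   50. ] dep [ 531.8 -175.4   59. ]
top tip [348.  214.7] 0.74 ray [ 457.1 -300.1   50. ] dep [ 4.585e+02 -3.092e+02  2.000e-01]
top tip [344.1 261.5] 0.56 ray [ 334.4 -290.3   50. ] dep [ 332.  -296.4   15.1]
top tip [158.9 257. ] 0.55 ray [338.3 196.3  50. ] dep [335.3 205.7   2.6]
top seat [150.8 186.7] 0.61 ray [523.6 222.9  50. ] dep [526.4 230.6  15.1]
top clip_back [153.7 206. ] 0.82 ray [472.4 213.8  50. ] dep [472.7 215.3  42.9]
top clip_front [158.  167.2] 0.92 ray [576.  205.2  50. ] dep [579.4 211.   21.3]
top clip_front [300.8 183.9] 0.6 ray [ 536.8 -175.1   50. ] dep [ 536.  -174.4   58.2]
top guard [302.1 186. ] 0.47 ray [ 529.2 -176.5   74. ] dep [ 530.7 -178.1   56. ]
top rack [164.1 190. ] 0.95 ray [517.5 193.   20. ] dep [517.5 192.9  20.5]
top pot [238.2 145.9] 0.88 ray [644.3  -5.5   0. ] dep [643.6  -5.7   4.3]
top cup [215.7 105. ] 0.78 ray [758.3  59.1   0. ] 
[... 650 characters left out ...]
32.8 202.3  50. ] dep [502.8 218.6  19.1]
scene clip_back [335.6 171. ] 0.67 ray [457.6 217.5  50. ] dep [4.042e+02 2.448e+02 3.000e-01]
scene clip_front [347.2 195.9] 0.65 ray [563.3 212.3  50. ] dep [537.1 227.6  21.8]
scene guard [340.2 200.6] 0.8 ray [598.6 174.8  74. ] dep [562.4 195.   34.2]
scene guard [202.6 210.3] 0.37 ray [ 562.6 -182.3   74. ] dep [ 546.  -182.4   56.6]
scene rack [336.5 199.8] 0.61 ray [544.4 193.1  20. ] dep [546.6 191.9  22.4]
scene pot [275.6 241. ] 0.56 ray [639.2  -6.1   0. ] dep [678.1 -17.4  50.6]
scene cup [316.9 278.5] 0.81 ray [769.4  64.1   0. ] dep [785.7  55.6  27.2]
scene hammer [259.1 192.8] 0.69 ray [453.2 -11.6   0. ] dep [454.  -11.8   0.8]
1.15
```

View pics/crop_punch.png

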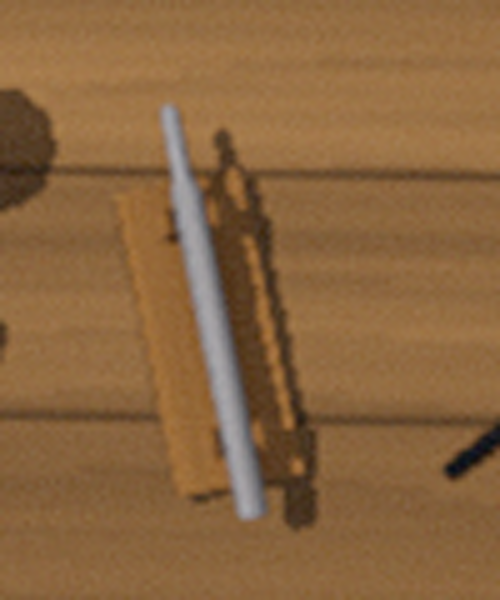

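View pics/crop_rack.png

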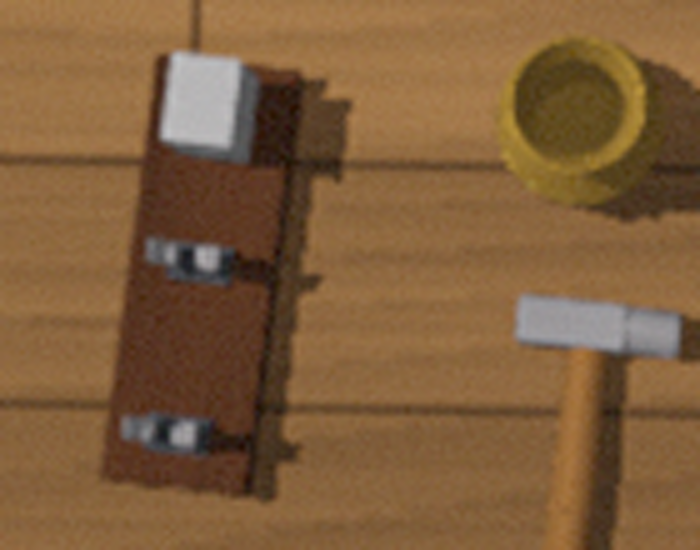

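```bash
python3 - <<'E'
from h import *
c,f=cal('top')
P=lambda x,y,z:ray_z(c,f,(x,y),z)
t=P(293.6,141.2,50);b=P(310.2,223,50);print('tip',t,'blunt',b,np.linalg.norm(t-b)); 
u=(t-b)/np.linalg.norm(t-b);print('yaw',np.degrees(np.arctan2(u[1],u[0])),'grip',b+u*105)
for p in [(152.6,131.4),(180,134.6),(140.6,215.6),(170,218.6)]: print(P(*p,20).round(1))
# guard top corners
for p in [(175,52),(242,58),(161,148),(226,160)]: print('g',P(p[0]/5+120,p[1]/5+120,74).round(1))
s=manip.get_state();Rt=rot(s['eef_rot']);print(Rt.round(3))
cw,fw=cal('wrist');Rc=rot(cw['orientation'])
print('cam in tool',Rt.T@(cw['origin']-s['position']),(Rt.T@Rc).round(3))
E
```

```text
tip [ 650.61756748 -154.94691228   50.        ] blunt [ 433.73789198 -200.79269241   50.        ] 221.67234649752382
yaw 11.935930249728903 grip [ 536.46773757 -179.07682668   50.        ]
[677.9 228.8  20. ]
[670.  153.4  20. ]
[447.1 255.   20. ]
[440.2 175.   20. ]
g [670.2 210.8  74. ]
g [667.5 175.4  74. ]
g [619.3 216.8  74. ]
g [613.4 182.4  74. ]
[[ 0.896  0.444  0.   ]
 [ 0.444 -0.896 -0.   ]
 [-0.     0.    -1.   ]]
cam in tool [77.9706265   1.172942   30.92064455] [[ 0.001  0.951  0.308]
 [ 1.    -0.    -0.001]
 [-0.001  0.308 -0.951]]
```

```bash
python3 -m creep '{"linear":[[40.1,-17.6,4.9],[40.1,-17.6,4.9],[40.1,-17.6,4.9],[40.1,-17.6,4.9],[40.1,-17.6,4.9],[40.1,-17.6,4.9],[40.1,-17.6,4.9],[40.1,-17.6,4.9],[40.1,-17.6,4.9],[40.1,-17.6,4.9]],"dr":[[0,0,14.5],[0,0,14.5],[0,0,14.5],[0,0,14.5],[0,0,14.5],[0,0,14.5],[0,0,14.5],[0,0,14.5],[0,0,14.5],[0,0,14.5]]}' -1
python3 -m creep '{"linear":[[0,0,0],[0,0,0]],"dr":[[0,0,0],[0,0,0]]}'
python3 - <<'E'
from h import *
s=manip.get_state();print(s['position'],rot(s['eef_rot']).round(3).tolist(),s['t'])
c,f=cal('wrist'); im,d=manip.grab_frame('wrist'); save('wrist1.png',im); np.savez('wrist1.npz',im=im,d=d,o=c['origin'],q=c['orientation'])
for l in ['grip','tip']:
  for r in manip.spot_point('wrist',l)[:2]:
    print(l,r['pixel'],r['conf'],ray_z(c,f,r['pixel'],50))
E
```

```text
t: 2.15
position: [538.9, -175.7, 355.0]
eef_rot: [-0.001, 0.994, 0.106, 0.001]
wrist_force: [-1.0, -0.9, -0.3]
grip_width: 85.4
t: 2.35
position: [538.7, -175.9, 354.9]
eef_rot: [-0.001, 0.994, 0.106, 0.0]
wrist_force: [-0.6, 0.5, -0.1]
grip_width: 85.4
[ 538.73642069 -175.87492584  354.92407039] [[0.978, 0.211, 0.001], [0.211, -0.978, 0.002], [0.001, -0.002, -1.0]] 2.35
grip [231.1, 332.2] 0.85 [ 334.10068626 -184.78729476   50.        ]
grip [265.3, 180.6] 0.79 [ 540.30761515 -183.48753818   50.        ]
tip [342.4, 247.6] 0.65 [ 481.37392419 -286.84666654   50.        ]
tip [312.1, 319.6] 0.64 [ 375.51514207 -280.67242762   50.        ]
```

View pics/wrist1.png

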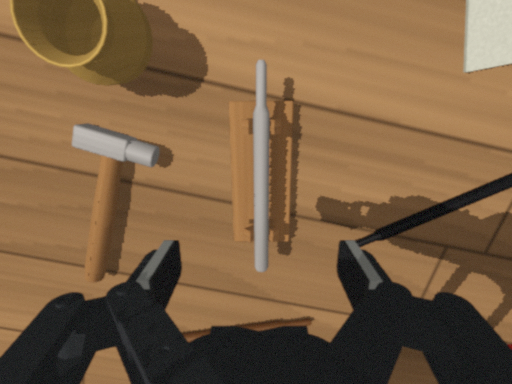

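```bash
python3 - <<'E'
from h import *
c,f=cal('wrist'); 
for a,b in [((261.3,60.5),(261.8,270.5))]:
    t=ray_z(c,f,a,50);bb=ray_z(c,f,b,50);u=(t-bb)/np.linalg.norm(t-bb)
    print(t,bb,np.linalg.norm(t-bb),np.degrees(np.arctan2(u[1],u[0])),bb+105*u)
d=np.load('wrist1.npz')['d']
for v in range(110,270,30): print(v,pt(c,f,(261.5,v),d[v,261]).round(1))
E
```

```text
[ 651.60130869 -155.91403326   50.        ] [ 431.66003326 -204.31658528   50.        ] 225.20428876433314 12.411262787239602 [ 534.20618834 -181.74921772   50.        ]
110 [ 609.  -165.3   57.6]
140 [ 581.6 -171.3   58.4]
170 [ 552.1 -177.7   57.6]
200 [ 520.6 -184.5   57.8]
230 [ 486.9 -191.9   58. ]
260 [ 449.6 -200.    56.7]
```

The wrist view shows the bare steel bar from (261,61) at the tip to (262,270). It is centred between the jaws, and the hammer (100,190) and pot (85,40) are clear. Heights come out near 58 mm on the bar's top, as they should. Descending.

```bash
python3 -m creep '{"linear":[[-0.4,0.4,4],[-0.4,0.4,8],[-0.4,0.4,11],[-0.4,0.4,13.5],[-0.4,0.4,15],[-0.4,0.4,15.1],[-0.4,0.4,15.1]],"dr":[[0,0,0],[0,0,0],[0,0,0],[0,0,0],[0,0,0],[0,0,0],[0,0,0]]}' -1
python3 - <<'E'
from h import *
c,f=cal('wrist'); im,d=manip.grab_frame('wrist'); save('wrist2.png',im)
E
```

```text
t: 3.2
position: [535.3, -182.0, 204.5]
eef_rot: [-0.001, 0.995, 0.104, 0.001]
wrist_force: [0.4, 0.4, 0.2]
grip_width: 85.4
```

View pics/wrist2.png

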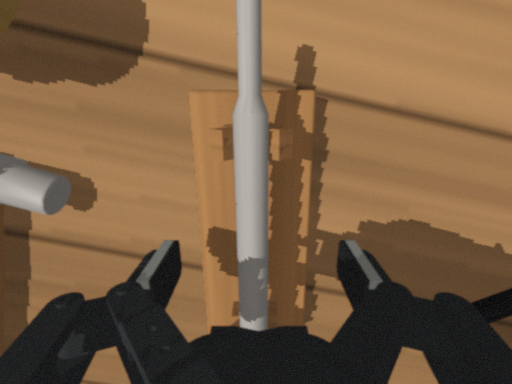

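```bash
python3 - <<'E'
from h import *
s=manip.get_state();Rt=rot(s['eef_rot'])
c,f=cal('wrist'); im,d=manip.grab_frame('wrist')
for v in [10,40,70,130,150,170,190,210,230,250,270,290]:
    D=d[v]; z0=D[251]; m=np.where((abs(D-z0)<7)&(abs(np.arange(512)-251)<35))[0]
    mid=(m.min()+m.max())/2
    p=ray_z(c,f,(mid,v),50)
    print(v,m.min(),m.max(),(Rt.T@(p-s['position'])).round(1), pt(c,f,(251,v),z0).round(1))
E
```

```text
10 236 260 [113.1  -2.9 155.4] [ 645.  -157.    54.5]
40 237 260 [102.4  -2.8 155.4] [ 635.1 -159.1   54. ]
70 237 260 [ 91.1  -2.9 155.3] [ 624.3 -161.3   54.5]
130 233 280 [ 66.3   0.4 155.3] [ 601.1 -166.1   57.4]
150 218 280 [ 57.2  -3.  155.2] [ 592.7 -167.8   57.1]
170 234 267 [ 47.8  -2.4 155.2] [ 584.  -169.6   57.2]
190 235 267 [ 37.9  -2.3 155.2] [ 575.  -171.4   57.4]
210 236 266 [ 27.5  -2.4 155.2] [ 565.4 -173.4   57.5]
230 237 266 [ 16.6  -2.2 155.1] [ 555.4 -175.4   57.4]
250 237 266 [  5.2  -2.3 155.1] [ 545.3 -177.5   58.2]
270 238 266 [ -6.9  -2.1 155.1] [ 533.9 -179.8   57.8]
290 239 265 [-19.6  -2.2 155. ] [ 522.4 -182.2   58. ]
```

```bash
python3 -m creep '{"linear":[[0,-0.15,0],[0,-0.15,0],[0,-0.15,0]],"dr":[[0,0,-0.3],[0,0,-0.3],[0,0,-0.3]]}' -1
python3 -m creep '{"linear":[[0,0,0],[0,0,0],[0,0,0],[0,0,0],[0,0,0],[0,0,0],[0,0,0],[0,0,0]],"dr":[[0,0,0],[0,0,0],[0,0,0],[0,0,0],[0,0,0],[0,0,0],[0,0,0],[0,0,0]]}' 1
```

```text
t: 3.6
position: [535.6, -180.4, 206.1]
eef_rot: [0.0, 0.994, 0.107, 0.002]
wrist_force: [-0.2, 1.3, -0.5]
grip_width: 85.5
t: 4.4
position: [535.2, -178.9, 206.2]
eef_rot: [-0.002, 0.994, 0.107, 0.002]
wrist_force: [1.1, 5.4, 2.6]
grip_width: 14.0
```

```bash
python3 -m creep '{"linear":[[0,0,-1],[0,0,-3],[0,0,-6],[0,0,-9],[0,0,-12],[0,0,-14],[0,0,-14],[0,0,-14]],"dr":[[0,0,0],[0,0,0],[0,0,0],[0,0,0],[0,0,0],[0,0,0],[0,0,0],[0,0,0]]}' 1
python3 - <<'E'
from h import *
s=manip.get_state();Rt=rot(s['eef_rot']);print(Rt.round(3).tolist(),s['position'])
c,f=cal('wrist'); im,d=manip.grab_frame('wrist');save('wrist3.png',im); np.savez('wrist3.npz',d=d,im=im)
for v in range(2,300,20):
    D=d[v]; z0=D[251]; m=np.where((abs(D-z0)<7)&(abs(np.arange(512)-251)<35))[0]
    mid=(m.min()+m.max())/2
    p=pt(c,f,(mid,v),z0)
    print(v,m.min(),m.max(),(Rt.T@(p-s['position'])).round(1),p.round(1))
E
```

```text
t: 5.2
position: [534.3, -179.5, 345.7]
eef_rot: [-0.002, 0.994, 0.107, 0.001]
wrist_force: [-0.3, -0.2, -4.3]
grip_width: 13.6
[[0.977, 0.212, 0.002], [0.212, -0.977, 0.004], [0.003, -0.004, -1.0]] [ 534.3341627  -179.46485129  345.70544243]
2 247 268 [115.1   0.9 153. ] [ 647.4 -155.3  193.1]
22 246 270 [108.3   1.1 152.9] [ 640.8 -156.9  193.2]
42 246 269 [101.3   0.9 153.2] [ 633.9 -158.2  192.8]
62 247 269 [ 93.8   1.1 152.5] [ 626.6 -160.   193.5]
82 247 269 [ 86.2   1.1 152. ] [ 619.2 -161.6  194. ]
102 246 270 [ 78.3   1.1 151.9] [ 611.4 -163.3  194. ]
122 241 275 [ 70.2   1.1 149. ] [ 603.5 -165.   196.9]
142 241 275 [ 61.6   1.1 150. ] [ 595.1 -166.9  195.9]
162 242 275 [ 52.9   1.3 149.3] [ 586.6 -168.9  196.6]
182 242 274 [ 43.7   1.1 148.9] [ 577.7 -170.7  196.9]
202 243 274 [ 33.7   1.3 149.7] [ 568.  -173.   196.1]
222 243 273 [ 23.4   1.1 150. ] [ 557.8 -175.   195.8]
242 232 285 [ 13.3   1.3 148.8] [ 548.  -177.3  197. ]
262 244 273 [  1.7   1.3 149.3] [ 536.7 -179.8  196.4]
282 245 272 [-10.4   1.3 149.6] [ 524.8 -182.4  196.1]
```

View pics/wrist3.png

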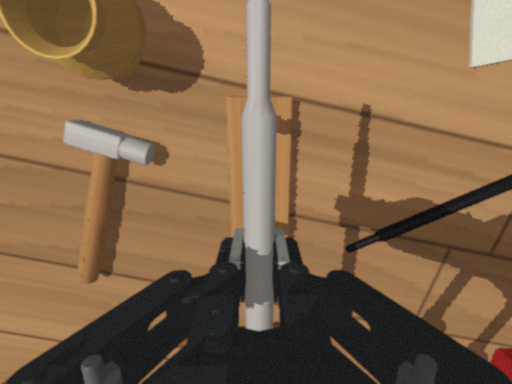

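```bash
python3 -m creep '{"linear":[[0.6,-4,0],[1.2,-8,0],[1.8,-12,0],[2.4,-16,0],[3,-20,0],[3.6,-24,0],[4.2,-28,0],[4.4,-31.7,0],[4.4,-31.7,0],[4.4,-31.7,0]],"dr":[[0,0,2],[0,0,4],[0,0,7],[0,0,9],[0,0,11],[0,0,13],[0,0,16],[0,0,18.2],[0,0,18.2],[0,0,18.2]]}' 1
python3 - <<'E'
from h import *
s=manip.get_state();Rt=rot(s['eef_rot']);print(Rt.round(3).tolist(),s['position'])
c,f=cal('wrist'); im,d=manip.grab_frame('wrist');save('wrist4.png',cv2.resize(im,(768,576))); np.savez('wrist4.npz',d=d,im=im,o=c['origin'],q=c['orientation'])
for l,z in [('clip_back',50),('clip_front',50),('seat',50),('guard',0),('rack',0)]:
  for r in manip.spot_point('wrist',l)[:2]:
    print(l,r['pixel'],r['conf'],ray_z(c,f,r['pixel'],z))
E
```

```text
t: 6.25
position: [509.2, 140.4, 344.7]
eef_rot: [-0.002, 0.999, -0.051, -0.002]
wrist_force: [0.4, -0.4, -3.1]
grip_width: 13.9
[[0.995, -0.101, -0.003], [-0.101, -0.995, 0.004], [-0.003, -0.003, -1.0]] [509.15404702 140.3952262  344.68240069]
clip_back [196.0, 222.4] 0.81 [471.62580647 210.80668693  50.        ]
clip_front [186.8, 134.5] 0.93 [563.85966323 203.68763706  50.        ]
clip_front [262.3, 253.8] 0.4 [426.64035714 144.12563183  50.        ]
seat [189.8, 175.3] 0.98 [523.56709348 208.08124537  50.        ]
rack [199.5, 162.6] 0.87 [525.64244243 208.5201966    0.        ]
```

View pics/wrist4.png

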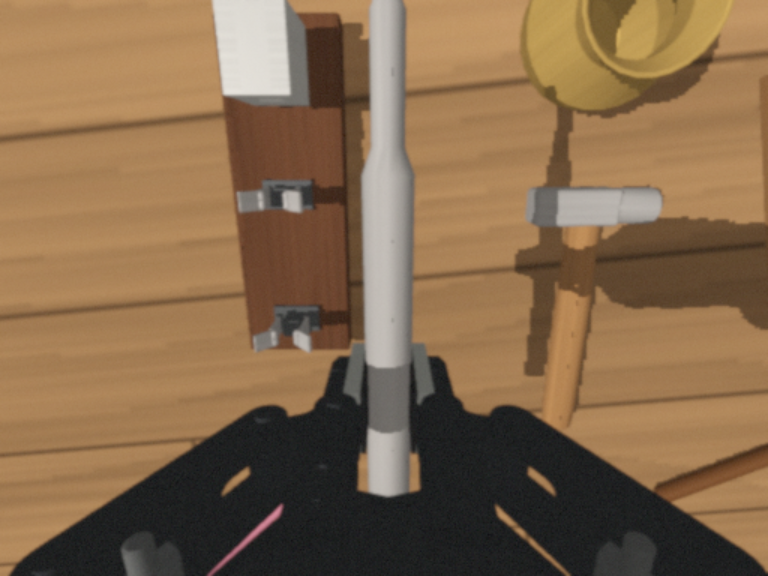

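```bash
python3 - <<'E'
from h import *
c,f=cal('wrist')
P=lambda x,y,z:ray_z(c,f,((x+.5)/1.5-.5,(y+.5)/1.5-.5),z)
a=P(341,14,20);b=P(350,348,20);l=P(252,349,20);l2=P(226,97,20)
ang=lambda v:np.degrees(np.arctan2(v[1],v[0]))
print(a,b,l,l2,np.linalg.norm(a-b),np.linalg.norm(l-b),ang(a-b),ang(l2-l),ang(b-l)+90)
g1=P(224,94,74);g2=P(291,94,74);print('g',g1,g2,np.linalg.norm(g1-g2),ang(g2-g1)+90)
def unit(t): t=np.radians(t);return np.array([np.cos(t),np.sin(t),0]),np.array([-np.sin(t),np.cos(t),0])
for t in (-5,-5.5,-6):
    u,n=unit(t); print(t,'from near mid',(l+b)/2+85*u,'from far right',a-150*u+40*n,'guard',(g1+g2)/2-96*u)
z=np.load('wrist4.npz');im,d=z['im'],z['d']
save('rackcrop.png',cv2.resize(im[0:240,130:250],None,fx=5,fy=2.5,interpolation=cv2.INTER_CUBIC)[:600])
save('rackcrop.png',cv2.resize(im[100:240,140:250],None,fx=4.2,fy=4.2,interpolation=cv2.INTER_CUBIC))
s=manip.get_state(); print(s['t'])
# lip points by depth
for box in [(115,145,150,215),(200,238,160,220)]:
    pts=[]
    for v in range(box[0],box[1]):
        for u in range(box[2],box[3]):
            if d[v,u]>0:
                p=pt(c,f,(u,v),d[v,u])
                if 55<p[2]<72: pts.append(p)
    pts=np.array(pts)
    q=pts[pts[:,2]>60]
    print(len(pts),pts.min(0).round(1),pts.max(0).round(1),np.median(pts,0).round(1))
E
```

```text
[674.19090584 151.29863487  20.        ] [443.1677129 176.7471199  20.       ] [450.3912978  255.51217582  20.        ] [634.98816725 234.14971909  20.        ] 232.42061240255768 79.09560172856294 -6.2861036949449804 -6.601185374200972 -5.2399682122243405
g [628.00611002 215.67746355  74.        ] [624.17235984 179.48487255  74.        ] 36.395072236937175 -6.046586799731571
-5 from near mid [531.45605469 208.72140973  20.        ] from far right [528.24793084 204.21978421  20.        ] guard [530.45454391 205.94811935  74.        ]
-5.5 from near mid [531.38818221 207.9827589   20.        ] from far right [528.71530619 205.49134568  20.        ] guard [530.53119988 206.78236029  74.        ]
-6 from near mid [531.31386646 207.24472848  20.        ] from far right [529.19376007 206.75878018  20.        ] guard [530.61513297 207.61590052  74.        ]
6.55
412 [560.2 184.9  56.7] [575.6 223.7  70.4] [568.6 211.7  63.8]
322 [466.8 195.1  55.1] [482.9 233.6  69.5] [475.9 221.6  63.4]
```

View pics/rackcrop.png

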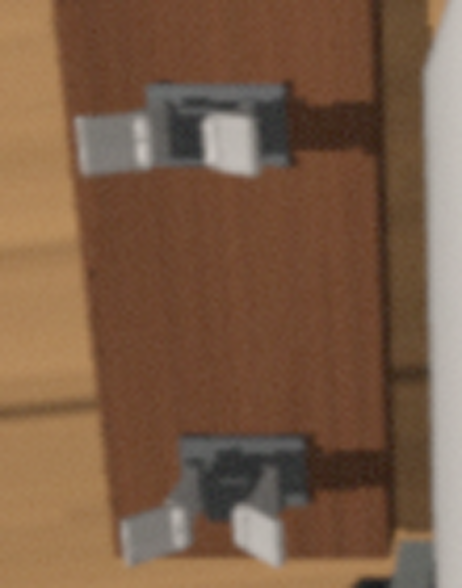

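The clip fingers, guard and board corners all agree: seat ≈ (530.4, 207.8), rack yaw ≈ -6.1°. In the 768 px view the clips are at (275,195) and (290,325), the guard at (262,50), and the punch at (388,240) is held straight. Moving above the clips.

```bash
python3 -m creep '{"linear":[[-0.6,-3.5,0],[-1.2,-7,0],[-1.2,-7,3],[-1.2,-7,6],[-1.2,-7,8.5],[-1.2,-7,10],[-1.2,-7,10],[-1.2,-7,10]],"dr":[[0,0,0.3],[0,0,0.3],[0,0,0.3],[0,0,0.3],[0,0,0.3],[0,0,0.3],[0,0,0.3],[0,0,0.3]]}' 1
python3 - <<'E'
from h import *
s=manip.get_state();Rt=rot(s['eef_rot']);print(Rt.round(3).tolist(),s['position'],s['wrist_force'])
c,f=cal('wrist'); im,d=manip.grab_frame('wrist');save('wrist5.png',cv2.resize(im,(768,576))); np.savez('wrist5.npz',d=d,im=im,o=c['origin'],q=c['orientation'])
ct,ft=cal('top'); im,d=manip.grab_frame('top');save('top5.png',cv2.resize(im[110:240,110:240],None,fx=4.5,fy=4.5,interpolation=cv2.INTER_CUBIC)); np.savez('top5.npz',d=d,im=im)
cs,fs=cal('scene'); im,d=manip.grab_frame('scene');save('scene5.png',cv2.resize(im[130:260,260:400],None,fx=4.5,fy=4.5,interpolation=cv2.INTER_CUBIC)); np.savez('scene5.npz',d=d,im=im)
E
```

```text
t: 7.35
position: [506.0, 209.7, 246.8]
eef_rot: [-0.002, 0.998, -0.056, 0.0]
wrist_force: [0.7, 0.2, -3.0]
grip_width: 14.2
[[0.994, -0.111, 0.0], [-0.111, -0.994, 0.005], [-0.0, -0.005, -1.0]] [506.02223247 209.66117366 246.7990148 ] [ 0.66737187  0.19579153 -3.02595369]
```

View pics/wrist5.png

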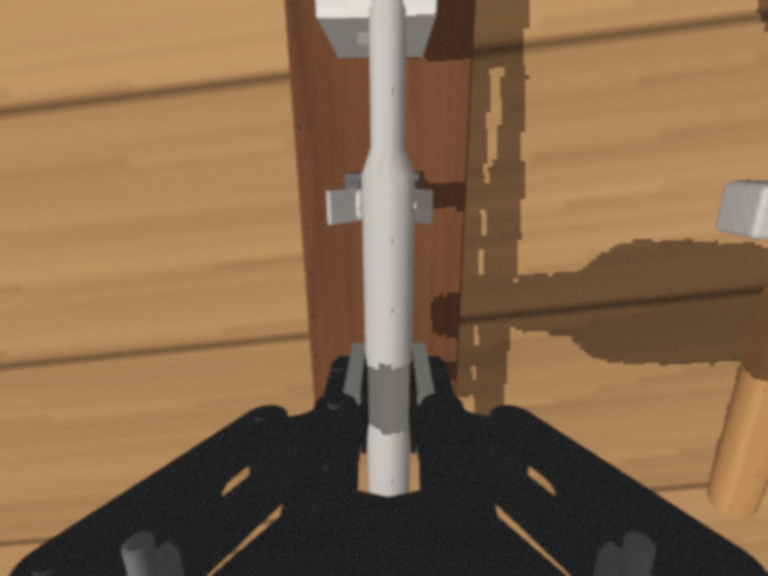

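View pics/top5.png

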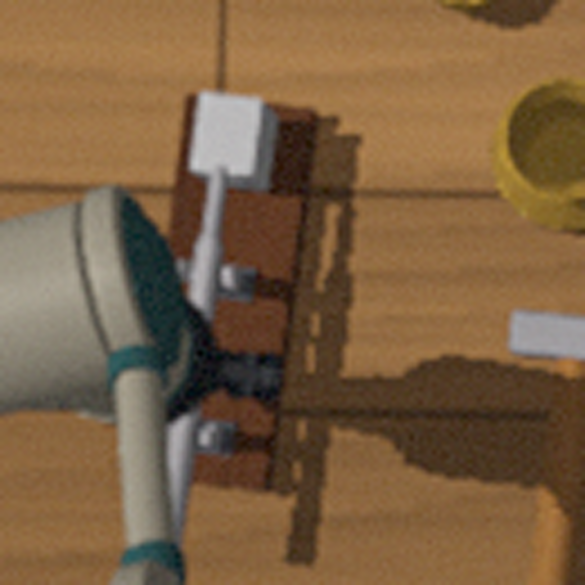

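View pics/scene5.png

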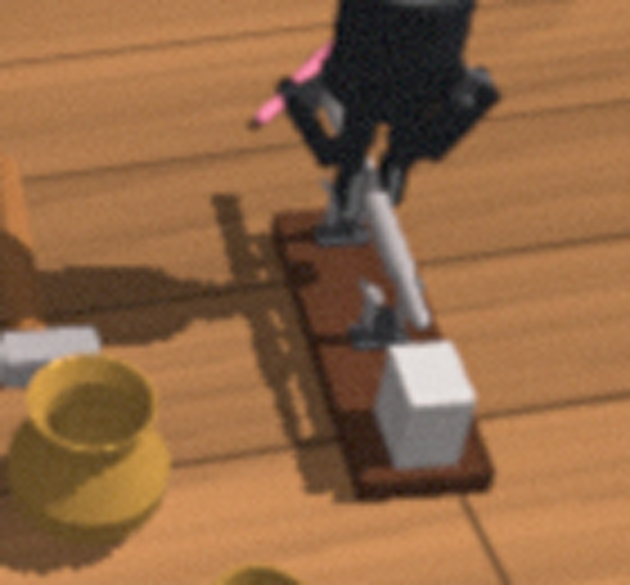

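```bash
python3 - <<'E'
from h import *
s=manip.get_state();Rt=rot(s['eef_rot'])
c,f=cal('wrist');z=np.load('wrist5.npz');im,d=z['im'],z['d']
T=lambda p:(Rt.T@(p-s['position'])).round(1)
P=lambda x,y,zz:T(ray_z(c,f,((x+.5)/1.5-.5,(y+.5)/1.5-.5),zz))
print('fingers outer z67',P(327,220,67),P(433,220,67))
print('guard front top',P(334,56,20),P(421,56,20),P(319,16,74),P(436,14,74))
print('board edges',P(297,110,20),P(471,110,20),P(309,310,20),P(461,310,20))
for v in [2,20,40,60,80,100,115,130,150,180,210,230]:
    z0=d[v,258]; m=np.where((abs(d[v]-z0)<7)&(abs(np.arange(512)-258)<25))[0]
    print(v,m.min(),m.max(),T(pt(c,f,((m.min()+m.max())/2,v),z0)))
pts=np.array([T(pt(c,f,(u,v),d[v,u])) for v in range(110,155) for u in range(200,310) if not 238<u<280 and d[v,u]>0])
q=pts[(pts[:,2]<195)]
print(q.min(0),q.max(0))
L=q[q[:,1]<0];Rr=q[q[:,1]>0]
print(L.min(0),L.max(0),Rr.min(0),Rr.max(0))
g=np.array([T(pt(c,f,(u,v),d[v,u])) for v in range(0,12) for u in range(190,310) if not 240<u<276 and d[v,u]>0]); g=g[g[:,2]<190]
g=g[abs(g[:,2]-172)<5];print('guardtop',g.min(0),g.max(0))
E
```

```text
fingers outer z67 [ 55.2 -21.1 181.1] [ 55.3  18.1 180.9]
guard front top [118.7 -21.9 228.3] [118.7  15.7 228. ] [118.6 -19.6 174.2] [119.1  16.1 174. ]
board edges [ 97.1 -39.4 228.3] [ 97.2  38.6 227.9] [  1.1 -39.7 228.1] [  1.3  39.4 227.6]
2 247 268 [115.2   1.1 151.8]
20 246 269 [109.2   1.1 151.9]
40 246 269 [102.2   1.1 151.9]
60 246 269 [ 94.7   1.1 150.1]
80 247 269 [ 87.4   1.3 151.4]
100 246 270 [ 79.5   1.3 151.1]
115 241 275 [ 73.5   1.3 149.2]
130 241 275 [ 67.3   1.3 149.4]
150 241 275 [ 58.7   1.3 149.4]
180 242 274 [ 45.1   1.3 149.1]
210 244 273 [ 30.7   1.5 148.3]
230 245 272 [ 20.6   1.5 147.9]
[ 54.  -21.1 178.5] [ 66.3  17.3 192.5]
[ 54.  -21.1 178.5] [ 66.  -10.1 192.5] [ 54.3  13.2 178.5] [ 66.3  17.3 183.4]
guardtop [117.6 -20.5 170.3] [122.9  15.5 175.3]
```

```bash
python3 -m creep '{"linear":[[-0.5,-0.23,0],[-0.5,-0.23,0],[-0.5,-0.23,0],[-0.5,-0.23,0]],"dr":[[0,0,-0.2],[0,0,-0.2],[0,0,-0.2],[0,0,-0.2]]}' 1
python3 - <<'E'
from h import *
ct,ft=cal('top');print('tip before',ray_z(ct,ft,(158.4,148.0),90),'guard face top mid',ray_z(ct,ft,(110+225/4.5,110+180/4.5),74))
s=manip.get_state();Rt=rot(s['eef_rot']);print(s['position'],np.degrees(np.arctan2(Rt[1,0],Rt[0,0])),s['wrist_force'])
c,f=cal('wrist'); im,d=manip.grab_frame('wrist');save('wrist6.png',cv2.resize(im,(768,576))); np.savez('wrist6.npz',d=d,im=im)
T=lambda p:(Rt.T@(p-s['position'])).round(1)
for v in [2,20,60,100,104,108,110,112,114,116,130,180]:
    z0=d[v,258]; m=np.where((abs(d[v]-z0)<6)&(abs(np.arange(512)-258)<22))[0]
    print(v,m.min(),m.max(),T(pt(c,f,((m.min()+m.max())/2,v),z0)))
pts=np.array([T(pt(c,f,(u,v),d[v,u])) for v in range(105,155) for u in range(200,310) if not 238<u<280 and d[v,u]>0])
q=pts[(pts[:,2]<192)&(pts[:,2]>170)]
L=q[q[:,1]<0];Rr=q[q[:,1]>0]
print(L.min(0),L.max(0),Rr.min(0),Rr.max(0))
g=np.array([T(pt(c,f,(u,v),d[v,u])) for v in range(0,12) for u in range(190,310) if not 240<u<276 and d[v,u]>0]); 
g=g[abs(g[:,2]-172)<5];print('guardtop',g.min(0) if len(g) else 0,g.max(0) if len(g) else 0)
E
```

```text
t: 7.9
position: [501.5, 212.9, 248.1]
eef_rot: [-0.003, 0.999, -0.054, 0.002]
wrist_force: [-0.1, 0.0, -3.2]
grip_width: 14.0
tip before [621.22567127 197.30097544  90.        ] guard face top mid [618.53521873 196.23400457  74.        ]
[501.48506036 212.93253515 248.10614663] -6.161248245988513 [-0.10647688  0.04390216 -3.1623111 ]
2 247 268 [115.    1.  151.2]
20 246 269 [108.9   1.  150.7]
60 246 269 [ 94.9   1.  151.2]
100 247 270 [ 79.5   1.4 150.8]
104 245 271 [ 77.9   1.2 152.1]
108 244 272 [ 76.4   1.2 149.5]
110 243 273 [ 75.5   1.2 151. ]
112 243 274 [ 74.7   1.4 150.3]
114 242 273 [ 74.    1.  148.4]
116 242 274 [ 73.2   1.2 148.7]
130 242 275 [ 67.3   1.4 149.5]
180 243 274 [ 45.2   1.4 148.6]
[ 58.4 -18.  179.7] [ 70.5 -10.1 188.5] [ 58.6  13.4 179.8] [ 70.6  20.6 188.4]
guardtop [122.  -16.8 172.8] [123.3  18.9 176.9]
```

View pics/wrist6.png

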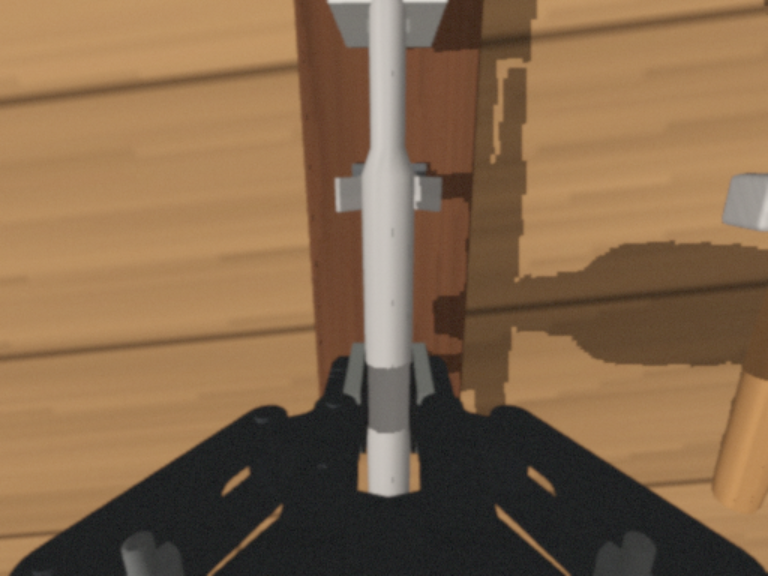

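The wrist view shows the front clip's fingers at (348,195) and (428,193), symmetric about the bar at (388,190), with the tip short of the guard face. Pressing down in small steps.

```bash
python3 -m creep '{"linear":[[-0.15,0,0.8],[-0.15,0,1.6],[-0.15,0,2.3],[-0.15,0,2.3],[-0.15,0,2.3]],"dr":[[0,0,0],[0,0,0],[0,0,0],[0,0,0],[0,0,0]]}' 1
python3 -m creep '{"linear":[[0,0,0.2],[0,0,0.4],[0,0,0.6],[0,0,0.6]],"dr":[[0,0,0],[0,0,0],[0,0,0],[0,0,0]]}' 1
```

```text
t: 8.45
position: [500.1, 213.2, 224.4]
eef_rot: [-0.003, 0.999, -0.054, 0.001]
wrist_force: [-0.1, -0.3, -3.8]
grip_width: 14.2
t: 8.85
position: [500.2, 213.2, 219.7]
eef_rot: [-0.003, 0.999, -0.054, 0.002]
wrist_force: [-2.1, -0.5, 4.2]
grip_width: 14.1
```

```bash
python3 -m creep '{"linear":[[0,0,0.15],[0,0,0.3],[0,0,0.3]],"dr":[[0,0,0],[0,0,0],[0,0,0]]}' 1
python3 -m creep '{"linear":[[0,0,0.15],[0,0,0.3],[0,0,0.3]],"dr":[[0,0,0],[0,0,0],[0,0,0]]}' 1
```

```text
t: 9.15
position: [500.5, 213.3, 218.8]
eef_rot: [-0.003, 0.999, -0.054, 0.003]
wrist_force: [-2.7, -1.7, 9.5]
grip_width: 14.3
t: 9.45
position: [500.8, 213.4, 217.6]
eef_rot: [-0.004, 0.999, -0.054, 0.004]
wrist_force: [-2.9, -1.2, 7.3]
grip_width: 14.3
```

```bash
python3 -m creep '{"linear":[[0,0,0.2],[0,0,0.4],[0,0,0.4]],"dr":[[0,0,0],[0,0,0],[0,0,0]]}' 1
python3 - <<'E'
from h import *
s=manip.get_state();print(rot(s['eef_rot']).round(4),s['torque'],s['wrist_force'])
E
```

```text
t: 9.75
position: [501.4, 213.4, 215.3]
eef_rot: [-0.004, 0.999, -0.053, 0.006]
wrist_force: [-1.8, -1.3, 6.3]
grip_width: 14.3
[[ 0.9942 -0.1068  0.0114]
 [-0.1069 -0.9942  0.0069]
 [ 0.0106 -0.0081 -0.9999]] [-0.263898   -0.09779469 -0.02769429] [-1.82172179 -1.27892147  6.29712457]
```

```bash
python3 -m creep '{"linear":[[-0.1,0,0.2],[-0.1,0,0.4],[-0.1,0,0.4]],"dr":[[0.2,-0.7,0],[0.2,-1,0],[0.2,-1,0]]}' 1
python3 - <<'E'
from h import *
s=manip.get_state();print(rot(s['eef_rot'])[2].round(4),s['torque'],s['wrist_force'])
E
```

```text
t: 10.05
position: [502.0, 213.3, 212.5]
eef_rot: [-0.006, 0.999, -0.053, -0.001]
wrist_force: [2.4, -3.1, 1.4]
grip_width: 14.4
[-0.0019 -0.0121 -0.9999] [-0.53032737 -0.55600242 -0.01052235] [ 2.40206211 -3.05931118  1.43705659]
```

```bash
python3 -m creep '{"linear":[[-0.1,0,0.2],[-0.1,0,0.4],[-0.1,0,0.4]],"dr":[[-0.5,0,0],[-0.5,0,0],[-0.5,0,0]]}' 1
python3 - <<'E'
from h import *
s=manip.get_state();print(rot(s['eef_rot'])[2].round(4),s['torque'],s['wrist_force'])
E
```

```text
t: 10.35
position: [500.3, 213.5, 207.4]
eef_rot: [-0.002, 0.999, -0.053, -0.002]
wrist_force: [1.5, 0.4, -5.7]
grip_width: 14.3
[-0.0042 -0.003  -1.    ] [ 0.00987883 -0.29718777  0.00106846] [ 1.54990835  0.38394639 -5.70830087]
```

```bash
python3 -m creep '{"linear":[[0,0,0.15],[0,0,0.3],[0,0,0.3]],"dr":[[0,0.2,0],[0,0.2,0],[0,0.2,0]]}' 1
python3 - <<'E'
from h import *
s=manip.get_state();print(rot(s['eef_rot'])[2].round(4),s['torque'],s['wrist_force'])
E
```

```text
t: 10.65
position: [499.8, 213.7, 206.0]
eef_rot: [-0.002, 0.999, -0.053, -0.001]
wrist_force: [-3.4, -1.7, 14.7]
grip_width: 13.7
[-0.0013 -0.003  -1.    ] [-0.24031235  0.45811564 -0.02462906] [-3.35562698 -1.70699513 14.71909383]
```

```bash
python3 -m creep '{"linear":[[0,0,0],[0,0,0]],"dr":[[0,0,0],[0,0,0]]}' 1
python3 - <<'E'
from h import *
s=manip.get_state();Rt=rot(s['eef_rot']);print(Rt[2].round(4),s['torque'],s['wrist_force'])
c,f=cal('wrist'); im,d=manip.grab_frame('wrist');save('wrist7.png',cv2.resize(im,(768,576))); np.savez('wrist7.npz',d=d,im=im)
T=lambda p:(Rt.T@(p-s['position'])).round(1)
for v in [2,20,60,100,104,108,112,116,130,180,220]:
    z0=d[v,258]; m=np.where((abs(d[v]-z0)<6)&(abs(np.arange(512)-258)<22))[0]
    p=pt(c,f,((m.min()+m.max())/2,v),z0)
    print(v,m.min(),m.max(),T(p),p.round(1))
im,d=manip.grab_frame('scene');save('scene7.png',cv2.resize(im[150:250,280:390],None,fx=6,fy=6,interpolation=cv2.INTER_CUBIC))
im,d=manip.grab_frame('top');save('top7.png',cv2.resize(im[120:230,120:230],None,fx=5,fy=5,interpolation=cv2.INTER_CUBIC))
E
```

```text
t: 10.85
position: [499.7, 213.7, 206.2]
eef_rot: [-0.001, 0.999, -0.053, -0.001]
wrist_force: [0.2, -2.0, 3.5]
grip_width: 13.5
[-0.0013 -0.0029 -1.    ] [-0.24242147 -0.04592368  0.007543  ] [ 0.23327658 -1.96582454  3.52712965]
2 247 269 [115.    1.2 151.1] [613.8 200.7  55. ]
20 246 270 [108.9   1.2 150.7] [607.7 201.3  55.4]
60 247 269 [ 94.9   1.2 151.4] [593.8 202.8  54.7]
100 258 258 [78.8  1.5 30.9] [577.8 203.9 175.2]
104 245 271 [ 78.    1.2 150.6] [576.9 204.6  55.5]
108 244 273 [ 76.3   1.4 150.3] [575.3 204.6  55.8]
112 243 273 [ 74.8   1.2 149.2] [573.7 205.   56.9]
116 237 279 [ 73.1   1.2 150. ] [572.1 205.2  56.1]
130 237 279 [ 67.4   1.2 148.2] [566.5 205.7  57.9]
180 243 273 [ 45.3   1.2 148.4] [544.5 208.1  57.8]
220 244 271 [ 25.8   1.  148.1] [525.1 210.4  58.1]
```

View pics/wrist7.png

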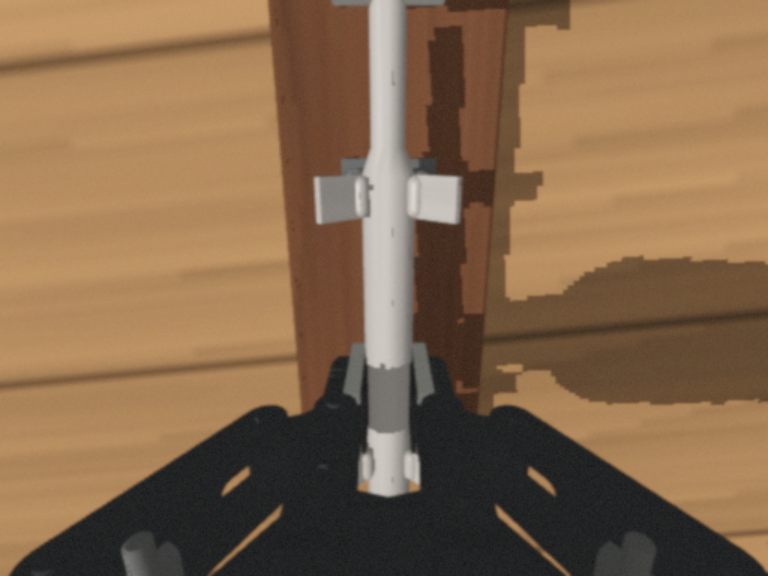

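View pics/scene7.png

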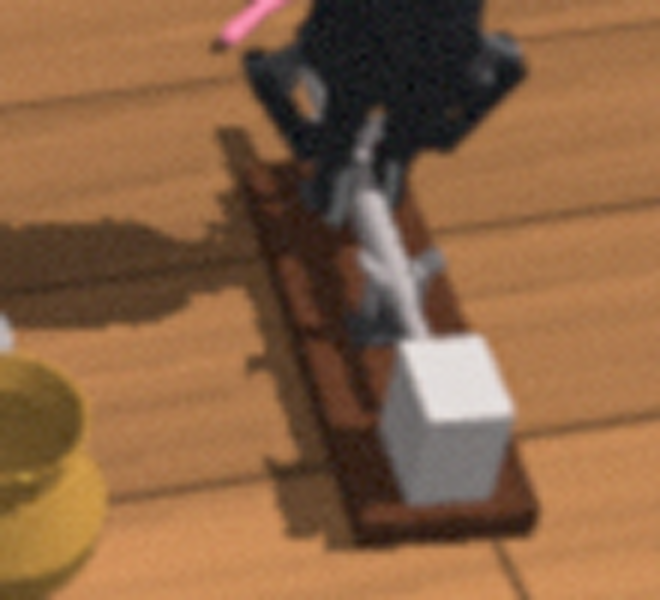

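View pics/top7.png

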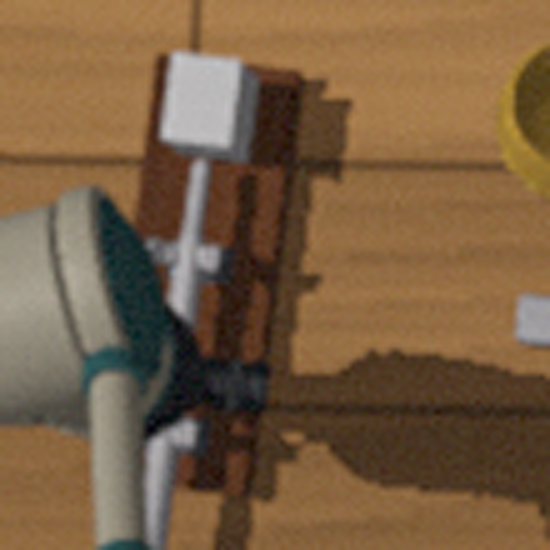

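The pictures show the bar seated in both clips: lips closed over it at (388,195) and (388,467), bar top at 58 mm, level, and tip at about (205,160) in the top crop, just short of the guard. Force dropped after the snap and then rose steeply to about 18 N. Now sliding toward the guard.

```bash
python3 -m creep '{"linear":[[0.15,0,-0.02],[0.3,0,-0.02],[0.5,0,-0.02],[0.5,0,-0.02]],"dr":[[0,0,0],[0,0,0],[0,0,0],[0,0,0]]}' 1
python3 -m creep '{"linear":[[0.15,0,0],[0.3,0,0],[0.5,0,0],[0.5,0,0]],"dr":[[0,0,0],[0,0,0],[0,0,0],[0,0,0]]}' 1
python3 - <<'E'
from h import *
s=manip.get_state();Rt=rot(s['eef_rot']);print(Rt.round(4),s['torque'],s['wrist_force'],s['position'])
E
```

```text
t: 11.4
position: [501.9, 213.5, 206.1]
eef_rot: [-0.001, 0.999, -0.054, -0.005]
wrist_force: [-8.4, 1.3, 10.3]
grip_width: 14.0
t: 11.8
position: [503.6, 213.4, 206.1]
eef_rot: [-0.001, 0.998, -0.054, -0.01]
wrist_force: [-11.4, 1.7, 12.1]
grip_width: 14.1
[[ 0.9939 -0.1083 -0.0201]
 [-0.1082 -0.9941  0.0037]
 [-0.0204 -0.0015 -0.9998]] [0.32216658 1.40697774 0.02497176] [-11.41973967   1.71389064  12.12765212] [503.56686192 213.37321494 206.06257562]
```

```bash
python3 -m creep '{"linear":[[0,0,-0.12],[0,0,-0.12],[0,0,-0.12]],"dr":[[0,0,0],[0,0.3,0],[0,0.3,0]]}' 1
python3 - <<'E'
from h import *
s=manip.get_state();Rt=rot(s['eef_rot']);print(Rt[2].round(4),s['torque'],s['wrist_force'],s['position'],(s['position']+Rt@[0,0,156]).round(1))
E
```

```text
t: 12.1
position: [502.8, 213.5, 206.4]
eef_rot: [-0.001, 0.998, -0.054, -0.009]
wrist_force: [-3.2, 1.4, -2.5]
grip_width: 14.0
[-0.0179 -0.0013 -0.9998] [0.23696282 0.29585027 0.06315516] [-3.17182183  1.42300288 -2.46001481] [502.7782459  213.52783615 206.44149744] [500.  214.   50.5]
```

```bash
python3 -m creep '{"linear":[[0.05,0,-0.02],[0.1,0,-0.02],[0.1,0,-0.02]],"dr":[[0,0.3,0],[0,0.7,0],[0,0.7,0]]}' 1
python3 - <<'E'
from h import *
s=manip.get_state();Rt=rot(s['eef_rot']);print(Rt[2].round(4),s['torque'],s['wrist_force'],s['position'],(s['position']+Rt@[0,0,156]).round(1))
E
```

```text
t: 12.4
position: [502.7, 213.5, 206.3]
eef_rot: [-0.001, 0.999, -0.055, -0.004]
wrist_force: [-4.8, 2.1, 0.4]
grip_width: 14.2
[-0.0087 -0.001  -1.    ] [0.29344654 0.56604396 0.00975269] [-4.83706725  2.08546362  0.4270479 ] [502.71681561 213.49256889 206.26046756] [501.4 213.8  50.3]
```

```bash
python3 -m creep '{"linear":[[0.1,0,-0.04],[0.2,0,-0.04],[0.3,0,-0.04],[0.3,0,-0.04]],"dr":[[0,0.5,0],[0,0.9,0],[0,0.9,0],[0,0.9,0]]}' 1
python3 - <<'E'
from h import *
s=manip.get_state();Rt=rot(s['eef_rot']);print(Rt[2].round(4),s['torque'],s['wrist_force'],s['position'],(s['position']+Rt@[0,0,156]).round(1))
E
```

```text
t: 12.8
position: [504.7, 213.3, 206.3]
eef_rot: [-0.0, 0.998, -0.055, 0.002]
wrist_force: [-5.2, 2.4, 1.0]
grip_width: 13.6
[ 3.7e-03 -8.0e-04 -1.0e+00] [0.38344194 0.72702129 0.04663452] [-5.20401608  2.37968044  0.97464787] [504.70465721 213.30444394 206.2650819 ] [505.3 213.4  50.3]
```

```bash
python3 -m creep '{"linear":[[0.15,0,-0.04],[0.3,0,-0.04],[0.45,0,-0.04],[0.45,0,-0.04]],"dr":[[0,0.2,0],[0,0.4,0],[0,0.4,0],[0,0.4,0]]}' 1
python3 - <<'E'
from h import *
s=manip.get_state();Rt=rot(s['eef_rot']);print(Rt[2].round(4),s['torque'],s['wrist_force'],s['position'],(s['position']+Rt@[0,0,156]).round(1))
E
```

```text
t: 13.2
position: [508.3, 213.0, 206.3]
eef_rot: [-0.0, 0.998, -0.055, 0.004]
wrist_force: [-4.8, 2.5, 0.1]
grip_width: 13.9
[ 7.8e-03 -6.0e-04 -1.0e+00] [0.37962382 0.7549173  0.08258863] [-4.83548309  2.51196006  0.05705394] [508.33541213 212.95317618 206.26624848] [509.5 212.9  50.3]
```

```bash
python3 -m creep '{"linear":[[0.15,0,-0.02],[0.3,0,-0.02],[0.4,0,-0.02],[0.4,0,-0.02]],"dr":[[0,0,0],[0,0,0],[0,0,0],[0,0,0]]}' 1
python3 - <<'E'
from h import *
s=manip.get_state();Rt=rot(s['eef_rot']);print(Rt[2].round(4),s['torque'],s['wrist_force'],s['position'],(s['position']+Rt@[0,0,156]).round(1))
E
```

```text
t: 13.6
position: [511.6, 212.6, 206.2]
eef_rot: [-0.0, 0.998, -0.055, 0.003]
wrist_force: [-4.6, 1.8, -0.1]
grip_width: 13.7
[ 5.3e-03 -5.0e-04 -1.0e+00] [0.37400033 0.7473049  0.01369946] [-4.62581491  1.79313706 -0.08049069] [511.59925567 212.61827176 206.22547469] [512.4 212.6  50.2]
```

```bash
for i in 1; do python3 -m creep '{"linear":[[0.1,0,-0.01],[0.2,0,-0.01],[0.2,0,-0.01]],"dr":[[0,0,0],[0,0,0],[0,0,0]]}' 1
python3 -m creep '{"linear":[[0.1,0,-0.01],[0.2,0,-0.01],[0.2,0,-0.01]],"dr":[[0,0,0],[0,0.1,0],[0,0.1,0]]}' 1; done
cat > st.py <<'E'
from h import *
s=manip.get_state();Rt=rot(s['eef_rot']);print(Rt[2].round(4),s['torque'].round(2),s['wrist_force'].round(1),(s['position']+Rt@[0,0,156]).round(1))
E
python3 st.py
```

```text
t: 13.9
position: [512.7, 212.5, 206.2]
eef_rot: [-0.0, 0.998, -0.056, 0.001]
wrist_force: [-5.8, 1.0, 2.7]
grip_width: 13.6
t: 14.2
position: [513.7, 212.4, 206.2]
eef_rot: [-0.0, 0.998, -0.056, 0.001]
wrist_force: [-5.7, 2.3, 2.0]
grip_width: 14.2
[ 1.3e-03 -2.0e-04 -1.0e+00] [0.37 0.85 0.01] [-5.7  2.3  2. ] [514.  212.4  50.2]
```

```bash
python3 -m creep '{"linear":[[0.1,0,-0.04],[0.2,0,-0.04],[0.2,0,-0.04]],"dr":[[0,0.15,0],[0,0.3,0],[0,0.3,0]]}' 1
python3 st.py
python3 -m creep '{"linear":[[0.1,0,-0.03],[0.2,0,-0.03],[0.2,0,-0.03]],"dr":[[0,0.15,0],[0,0.2,0],[0,0.2,0]]}' 1
python3 st.py
```

```text
t: 14.5
position: [515.1, 212.2, 206.3]
eef_rot: [0.0, 0.998, -0.056, 0.002]
wrist_force: [-5.0, 1.9, -0.7]
grip_width: 14.0
[ 0.0045  0.     -1.    ] [0.41 0.69 0.06] [-5.   1.9 -0.7] [515.8 212.2  50.3]
t: 14.8
position: [516.7, 212.1, 206.3]
eef_rot: [0.0, 0.998, -0.056, 0.003]
wrist_force: [-5.1, 2.5, -1.0]
grip_width: 13.8
[ 6.7e-03  1.0e-04 -1.0e+00] [0.39 0.68 0.02] [-5.1  2.5 -1. ] [517.8 212.   50.3]
```

```bash
python3 -m creep '{"linear":[[0.1,0,-0.02],[0.2,0,-0.02],[0.2,0,-0.02]],"dr":[[0,0,0],[0,0.1,0],[0,0.1,0]]}' 1
python3 st.py
python3 -m creep '{"linear":[[0.1,0,-0.02],[0.2,0,-0.02],[0.2,0,-0.02]],"dr":[[0,0,0],[0,0.1,0],[0,0.1,0]]}' 1
python3 st.py
```

```text
t: 15.1
position: [518.7, 211.9, 206.3]
eef_rot: [0.0, 0.998, -0.056, 0.004]
wrist_force: [-3.6, 2.5, -1.8]
grip_width: 14.2
[ 8.e-03  1.e-04 -1.e+00] [0.38 0.59 0.04] [-3.6  2.5 -1.8] [519.9 211.7  50.3]
t: 15.4
position: [519.3, 211.8, 206.2]
eef_rot: [0.0, 0.998, -0.056, 0.003]
wrist_force: [-7.4, 3.4, 0.7]
grip_width: 14.2
[ 5.6e-03  4.0e-04 -1.0e+00] [0.54 1.13 0.03] [-7.4  3.4  0.7] [520.2 211.6  50.2]
```

```bash
python3 -m creep '{"linear":[[0.1,0,-0.03],[0.2,0,-0.03],[0.2,0,-0.03]],"dr":[[0,0.1,0],[0,0.2,0],[0,0.2,0]]}' 1
python3 st.py
```

```text
t: 15.7
position: [519.6, 211.8, 206.2]
eef_rot: [0.001, 0.998, -0.057, 0.002]
wrist_force: [-8.1, 4.4, 1.9]
grip_width: 13.9
[ 3.9e-03  8.0e-04 -1.0e+00] [0.65 1.29 0.07] [-8.1  4.4  1.9] [520.2 211.6  50.2]
```

```bash
python3 -m creep '{"linear":[[0.1,0,-0.05],[0.2,0,-0.05],[0.3,0,-0.05],[0.3,0,-0.05]],"dr":[[0,0.2,0],[0,0.3,0],[0,0.3,0],[0,0.3,0]]}' 1
python3 st.py
```

```text
t: 16.1
position: [520.1, 211.8, 206.2]
eef_rot: [0.001, 0.998, -0.057, 0.001]
wrist_force: [-10.4, 4.3, 2.6]
grip_width: 14.0
[ 0.0016  0.0013 -1.    ] [0.7  1.58 0.14] [-10.4   4.3   2.6] [520.3 211.6  50.2]
```

```bash
python3 -m creep '{"linear":[[0.1,0,-0.05],[0.2,0,-0.05],[0.3,0,-0.05],[0.3,0,-0.05]],"dr":[[0,0.3,0],[0,0.6,0],[0,0.6,0],[0,0.6,0]]}' 1
python3 st.py
```

```text
t: 16.5
position: [520.0, 211.9, 206.2]
eef_rot: [0.001, 0.998, -0.057, 0.001]
wrist_force: [-11.3, 5.7, 3.7]
grip_width: 14.2
[ 0.0029  0.0019 -1.    ] [0.85 1.82 0.11] [-11.3   5.7   3.7] [520.4 211.6  50.2]
```

```bash
python3 -m creep '{"linear":[[0.15,0,-0.05],[0.3,0,-0.05],[0.4,0,-0.05],[0.4,0,-0.05]],"dr":[[0,0.3,0],[0,0.6,0],[0,0.7,0],[0,0.7,0]]}' 1
python3 st.py
```

```text
t: 16.9
position: [519.9, 212.1, 206.2]
eef_rot: [0.001, 0.998, -0.058, 0.002]
wrist_force: [-14.4, 5.6, 6.0]
grip_width: 14.0
[ 0.0035  0.0028 -1.    ] [0.96 2.22 0.1 ] [-14.4   5.6   6. ] [520.4 211.6  50.2]
```

```bash
python3 -m creep '{"linear":[[0.05,0,0],[0.05,0,0]],"dr":[[0,0,0],[0,0,0]]}' 1
python3 st.py
```

```text
t: 17.1
position: [520.0, 212.1, 206.2]
eef_rot: [0.001, 0.998, -0.058, 0.001]
wrist_force: [-5.1, 2.5, 1.0]
grip_width: 14.4
[ 0.0025  0.0029 -1.    ] [0.42 0.82 0.17] [-5.1  2.5  1. ] [520.3 211.7  50.2]
```

```bash
python3 -m creep '{"linear":[[0,0,0],[0,0,0],[0,0,0],[0,0,0],[0,0,0],[0,0,0],[0,0,0],[0,0,0]],"dr":[[0,0,0],[0,0,0],[0,0,0],[0,0,0],[0,0,0],[0,0,0],[0,0,0],[0,0,0]]}' -1
python3 st.py
python3 - <<'E'
from h import *
im,d=manip.grab_frame('wrist');save('wrist8.png',im)
E
```

```text
t: 17.9
position: [520.0, 212.1, 206.2]
eef_rot: [0.001, 0.998, -0.058, 0.001]
wrist_force: [0.5, 0.3, 0.1]
grip_width: 85.1
[ 0.0026  0.0028 -1.    ] [-0.02  0.05 -0.03] [0.5 0.3 0.1] [520.3 211.7  50.2]
```

View pics/wrist8.png

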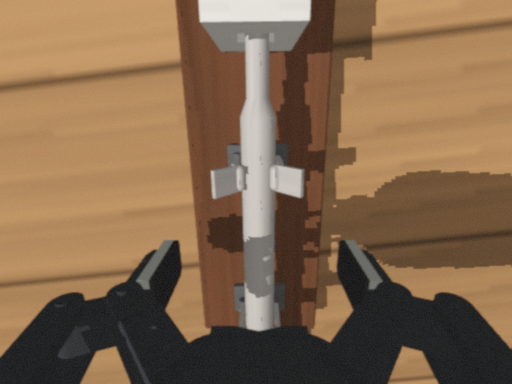

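The fingers are open and clear of the bar, and the tip enters the guard at (257,40). Retreating straight up, then checking.

```bash
python3 -m creep '{"linear":[[0,0,-1],[0,0,-3],[0,0,-6],[0,0,-9],[0,0,-12],[0,0,-15],[0,0,-15],[0,0,-15]],"dr":[[0,0,0],[0,0,0],[0,0,0],[0,0,0],[0,0,0],[0,0,0],[0,0,0],[0,0,0]]}' -1
python3 - <<'E'
from h import *
s=manip.get_state();Rt=rot(s['eef_rot'])
c,f=cal('wrist'); im,d=manip.grab_frame('wrist');save('wrist9.png',cv2.resize(im,(768,576)))
T=lambda p:(Rt.T@(p-s['position'])).round(1)
for v in range(60,290,15):
    cc=np.arange(235,285); j=cc[np.argmin(np.where(d[v,235:285]>0,d[v,235:285],1e9))]; p=pt(c,f,(j,v),d[v,j]); print(v,j,p.round(1))
im2,_=manip.grab_frame('top');save('top9.png',im2)
im,d=manip.grab_frame('scene');save('scene9.png',im)
z=np.load('top0.npz')['im'];df=np.abs(im2.astype(int)-z.astype(int)).sum(2)
for n,b in {'pot':(215,125,255,165),'cup':(200,88,228,115),'hammer':(220,175,260,255)}.items():
    print(n,df[b[1]:b[3],b[0]:b[2]].mean())
E
```

```text
t: 18.75
position: [519.5, 212.6, 357.5]
eef_rot: [0.001, 0.998, -0.058, 0.002]
wrist_force: [-1.8, -0.7, -0.1]
grip_width: 85.2
60 243 [633.9 210.6  75.3]
75 258 [622.6 199.2  55.4]
90 260 [609.5 198.8  55.1]
105 261 [595.9 199.4  56.6]
120 261 [582.2 200.9  57.8]
135 239 [571.5 223.1  67.6]
150 261 [553.4 204.2  57.8]
165 260 [538.6 206.9  59. ]
180 260 [522.9 208.7  58.3]
195 261 [506.4 209.5  57.8]
210 261 [489.7 211.4  58.3]
225 276 [475.3 197.3  68.5]
240 258 [454.7 218.6  58.4]
255 259 [435.9 219.7  58.4]
270 275 [375.2 204.    1.2]
285 275 [350.9 206.4   1.7]
pot 12.9225
cup 13.386243386243386
hammer 43.438125
```

View pics/wrist9.png

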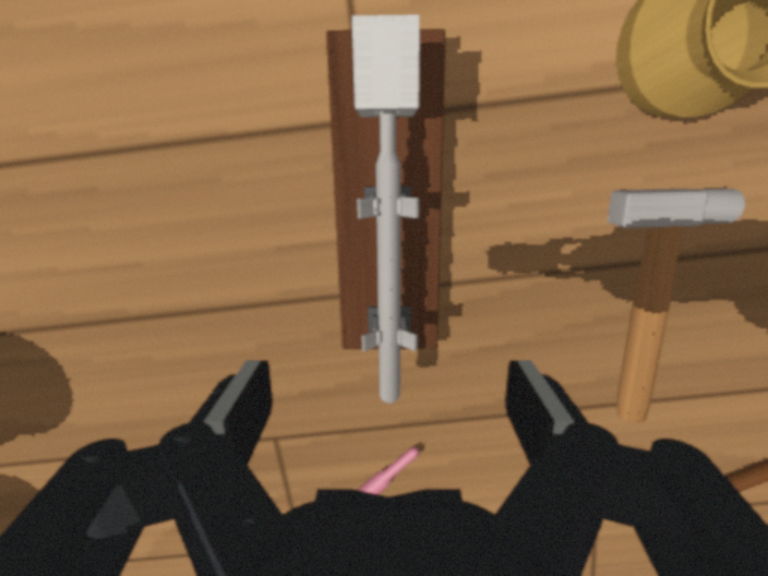

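View pics/top9.png

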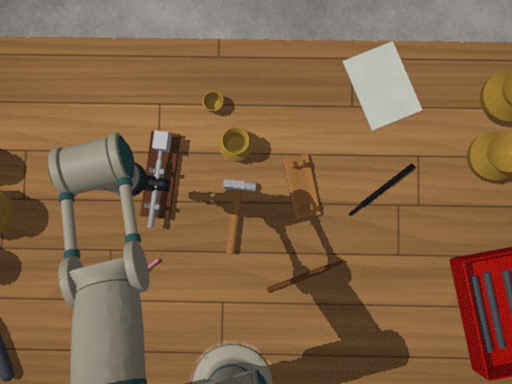

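```bash
python3 - <<'E'
from cell import manip
print(manip.close_job(), manip.get_state()['t'])
E
```

```text
the job is handed in; nothing more can be done
the job is handed in; nothing more can be done
```

The bare steel punch is put away and handed in. It is seated in both clips with its tip against the hidden stop, and the gripper let go at about 18 s.

- **Pressing in:** I pressed the punch down with grip about 26 mm behind seat. Pushing through the lips took at most about 13 N. The force then dropped at the snap and rose to about 18 N on the posts.
- **First slide:** My first push along the clips bound up, with about 15 N down on the posts and the tool tilting 1.2°. I eased the downward load, levelled the tool, and after that the bar slid with about 5 N of drag.
- **Stop:** After about 20.5 mm of sliding, the tip was about 17 mm inside the guard and the bar stopped moving. The push rose to about 15 N without further travel, so the stop carried about 10 N. That figure is the wrist force less the drag. I relaxed the push before opening the fingers.
- **Last checks:** The bar's top measured about 58 mm all along, so it lies level on both posts. The lips are closed over it at both clips and the tip is inside the guard. The gripper is about 15 cm above, touching nothing.
- **Bystanders:** The pot and cup match the first top picture. The hammer area differed more in that comparison; I put that down to the arm's shadow, because the hammer sits at the same pixels.

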